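# Plug a new USB adapter into the swivelled outlet of an attic power strip

### The arm

A 6-joint arm with a two-finger parallel gripper is mounted at the origin on the work surface. World frame = base frame: x ahead of the robot, y to its left, z up, the work surface at z = 0. Lengths are in m, angles in rad, forces in N, time in s.
With the tool pointing down it reaches from about 0.225 to 0.875 m from the base axis. Payload 3.4 kg.
Tool frame: the origin (TCP) lies at the very end of the fingers, on their centre line; the grasp point (between the pads) lies 19 mm behind it (grasp_offset is the distance from the TCP to the grasp point, in m); y points along the fingers, z is the direction in which the jaws open and shut, and the axes are right-handed (so a half turn about y gives the same grasp; the last joint's range is limited). The gripper opens to 85 mm and grips with 20 to 120 N. Pads are 22 mm wide; open, the fingers measure 114 mm over their backs; the gripper's body (76 mm by 85 mm) begins 54 mm behind the grasp point. The pads swing forward as they close: fully open they stand 13 mm farther back than shut.
Start: joints at [1.014, 0.276, 1.505, -0, 1.361, -0.121], TCP at [0.243, 0.521, 0.231] pointing down, gripper open.
Joint ranges: [-2.89, 2.89], [-0.75, 2.08], [0.22, 2.7], [-1.18, 4.32], [0.11, 2.71], [-2.7, 2.7]. Speed limits (rad/s): [2.57, 2.57, 3.14, 3.14, 3.14, 3.14].

### API

Orientations are given as a unit quaternion [w, x, y, z].
In Python, from rig import get_state, get_image, sign_off, grasp_offset gives the robot as it stands.
- The arm moves only by the shell command python3 -m jog 'ROWS' [FORCE]. ROWS is JSON, one flat list of numbers, 7 for each row, row after row: the closure in counts, from 0 (fully open) to 255 (shut), then the shift along the tool's x, y, z in cm, then the turn, a rotation vector about the tool's x, y, z in units of 8 degrees (1.0 is 8 degrees). In form: [jaw, tx, ty, tz, rx, ry, rz, jaw, tx, ty, tz, rx, ry, rz, ...]. A call has 1 to 12 rows; each row is the pose to reach, as a shift and turn from the pose commanded when the call began, along the tool's axes at that moment; what a row does not reach only later rows make up. A row lasts 1/8 s, in which the tool goes at most 62.5 mm and 10.7 degrees, less where a joint would pass 70% of its speed; a pose out of reach is approached as far as the arm can. A call with a gripper value outside its range is refused whole. The fingers move at their own pace and stop on an object; FORCE is the grip in N (left out, the last holds). Time passes only in rows, so rows that repeat a pose let the fingers close. It gives the time, the measured TCP pose, the force and the opening at its end, in the units of the state.
- get_state(): the state, without advancing time (a new reading comes with each control period).
- get_image(name): name is "scene" or "side" or "wrist"; returns a dict with "color" (480x640x3 uint8, blue, green, red), "mtx" (3x3 intrinsics, pixels), "R" (3x3) and "t" (3): a world point X has camera coordinates R X + t; the wrist camera has in their place "tool_from_camera" (4x4, takes a point from camera to tool coordinates, whose origin is the TCP and whose axes are the tool frame's). Camera axes: x right, y down, z forward; pixel columns grow to the right and rows downward; lengths in m; the calibration is good to about 2 mm. The wrist camera is an equidistant fisheye: a pixel r from the principal point sees the ray r / f radians off the axis. A picture is of the moment at which its call begins: read the wrist's pose just before it. There is no depth.
- sign_off(): hands the job in, once; it reports no verdict.
The state is a dict: "clock": time; "qpos": joint angles; "qd": joint speeds; "effort": joint torques, N m; "position": TCP position; "ee_rot": TCP orientation; "contact_force": force on the tool from outside, world axes, zero at the start; "moment": the same for the moment, N m; "width": finger opening in m.
Only numpy, scipy, OpenCV 4.12 (cv2) and the standard library are available. Lean on these libraries where they do the work, as an engineer would, in place of code of your own. Each camera call takes 0.05 s, during which the arm holds its last target.

### The job

Take the new USB adapter out of its opened carton and plug it fully home, upright, into the free outlet of the power strip, feeling for the pin holes with a light touch and never forcing the pins. Then let go of it and switch the strip on at its rocker, leaving everything else on the table where it is.

Things in the scene. Friction and masses are not known exactly. Their poses are not given: they have to be found in the camera images.
- adapter: New white USB adapter, a block plug of about 140 g, standing pins down in the carton's tray, turned up to 30 degrees from it. Origin midway between the tips of its two pins, z up through the body. Round-ended steel pins 4.8 mm thick, 19 mm long, 19 mm apart along own y; above them a round boss 37 mm across and 17 mm high; then the body. Half a turn about z makes no difference.
- adapter_top (a point): Centre of the top of the adapter's body, 94 mm above its origin. The body is an upright block 44 mm (own x) by 58 mm (own y) by 58 mm high; its underside, the shoulder, is 36 mm above the origin.
- carton: Opened cardboard carton, 130 (x) by 110 (y) by 60 mm high, walls 3 mm, fixed to the table; origin under its centre. A card tray inside, its face 45 mm above the table, has a round 40 mm hole in which the adapter's boss hangs, shoulder on the card.
- strip: Power strip fixed to the table, 74 mm wide (x), 366 mm long (y), top 44 mm above the table; origin under its centre. On its centre line three round outlets at y = -115, -40, +35 mm and a rocker switch at y = +122 mm. One outlet holds a flat night light (40 mm square, 20 mm proud), one a safety cap sunk in its well, one is free; which is which varies.
- outlet: The free outlet's fixed black bezel, flush with the strip's top, axes as the strip's; origin at the centre of its mouth, z up. Within it a white insert with a round well 39.4 mm across, 17.5 mm deep. The insert swivels stiffly: it stands turned anywhere from -43 to +43 degrees about z from the strip's axes, and no reading tells the angle: see it or feel for it.
- well_floor (a point): Centre of the well's floor, 17.5 mm below the mouth. Two round pin holes 6.7 mm across, 19 mm apart, centred here; at insert angle 0 they lie along the strip's y. Lowered at the right angle (within about 5 degrees) and well centred, the pins sink in; else they rest on the floor. Axes as the strip's.
- outlet_home (a point): Where the adapter's origin is when fully home: 36 mm below the mouth, the shoulder on the strip's top. The holes go through 8 mm of floor; in the last 8 mm or so of travel the pins spread sprung contacts, which takes a slow push of about 10 N (more if quick), and are then held.
- rocker (a joint): The strip's black rocker switch, 21 mm (x) by 34 mm (y), about 10 mm proud of the strip; it stays where it is left. 0 = off, the end towards the strip's +y end raised; 0.30 rad = on, that end pressed down. It takes about 4 N there and the end sinks about 4 mm.
- rocker_on_end (a point): Point on top of the rocker's raised end (towards the strip's +y end), 14 mm from its pivot and about 57 mm above the table when off: press straight down here to switch on.
- old_charger: Small old white charger with two pins, 36 by 36 by 30 mm, lying on its side on the table; to be left alone. Origin under its centre.
- screwdriver: Screwdriver lying on the table near the robot; to be left alone.
- tape: Roll of paper tape lying flat, 96 mm across, 24 mm high; to be left alone.
- jar: Glass jar, 68 mm across, 85 mm high; to be left alone.
- glue: White glue bottle, 48 mm across, 150 mm high; to be left alone.
- mug: Blue mug, 80 mm across, 92 mm high; to be left alone.
Mind the look-alikes: they are no part of the job. What is shaped like the adapter but orange or pink is not meant.

How it is judged:
By the outcome, as a careful person would: the job done as asked, in the order asked, and still so for the second after the job is handed in, with the robot touching nothing.
It also fails if it takes over 72 s, if anything falls off the work surface, if the arm or the gripper's body presses on something with over 40 N, if the wrist force passes 120 N, or if a joint passes its speed limit or range.

## Working session

There is one attempt and no reset: what is moved stays moved. The work goes in short steps, Python scripts to look and compute and a shell command to move; the robot and the scene stay as the last step left them, time stands still between calls to the robot, and variables do not carry over. Pictures are saved under pics/ and viewed, and the job is handed in when it is done.

```bash
ls; mkdir -p pics
python3 - <<'E'
from rig import *
import cv2
s=get_state()
for k,v in s.items(): print(k,v)
print(grasp_offset)
for n in("scene","side","wrist"):
    d=get_image(n); cv2.imwrite(f"pics/{n}0.png",d["color"])
    print(n,{k:v.tolist() if hasattr(v,'tolist') else v for k,v in d.items() if k!="color"})
E
```

```text
pics
clock 0.0
qpos [ 1.01401419e+00  2.76639358e-01  1.50613232e+00 -1.71207285e-05
  1.36071707e+00 -1.20973929e-01]
qd [ 4.76976533e-05  6.47649249e-04  7.67340166e-04 -7.09616231e-04
 -2.16661246e-03  6.12967112e-04]
effort [ 6.14186301e-04 -4.16783524e+01 -2.45806360e+01 -8.78783817e-05
  1.12146424e-02  2.26467267e-05]
position [0.24244649 0.52080153 0.23041475]
ee_rot [-0.68975136  0.69101979 -0.15308097  0.15264643]
contact_force [-1.13323101 -0.15485222  0.0246064 ]
moment [ 0.032381    0.01207756 -0.03627773]
width 0.08538622658394578
0.0187
scene {'mtx': [[581.747576444871, 0.0, 314.33335351787406], [0.0, 581.747576444871, 236.42917946800787], [0.0, 0.0, 1.0]], 'R': [[0.5595769128233494, 0.8287748178280329, 0.002445397554804987], [0.4646257028221385, -0.31126257684663344, -0.8289985310794148], [-0.6862919458307256, 0.4650246333140912, -0.5592454340439192]], 't': [-0.32917786937660165, -0.18144006948927943, 1.6957841168188506]}
side {'mtx': [[621.5804480928081, 0.0, 322.5543574664177], [0.0, 621.5804480928081, 228.65829924692085], [0.0, 0.0, 1.0]], 'R': [[0.9354454099922538, -0.3533977486969508, 0.007205285584293018], [-0.20863342519610636, -0.5684789302282658, -0.795803870169948], [0.28533134916332814, 0.7429278141935819, -0.6055115887265755]], 't': [-0.5095585850669861, 0.19748768581504553, 1.632624043908102]}
wrist {'mtx': [[371.64829954431775, 0.0, 317.09520879152655], [0.0, 371.64829954431775, 239.03313161919363], [0.0, 0.0, 1.0]], 'tool_from_camera': [[0.00010079139494924492, 0.9449676542801276, 0.32716375441880363, -0.0829487486665763], [-0.00020254284413521672, -0.3271637300787842, 0.9449676463759658, -0.14167639177165373], [0.999999974408745, -0.0001615092845781106, 0.00015842114758220382, 0.0003859208472596354], [0.0, 0.0, 0.0, 1.0]]}
```

View pics/scene0.png

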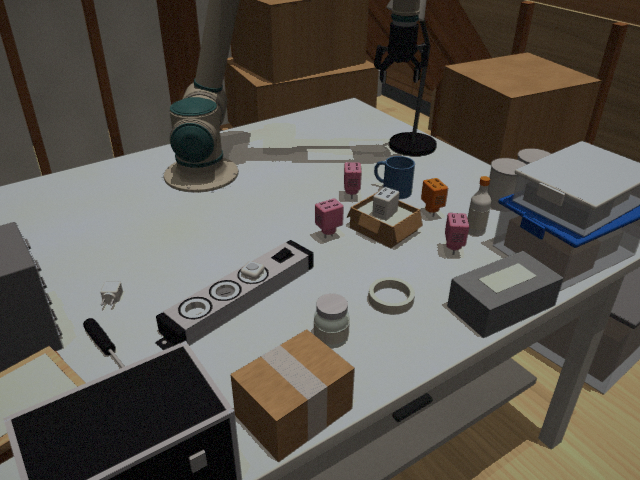

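View pics/side0.png

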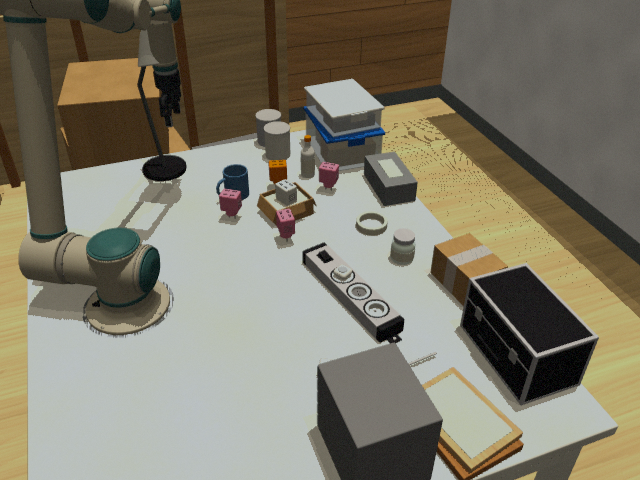

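View pics/wrist0.png

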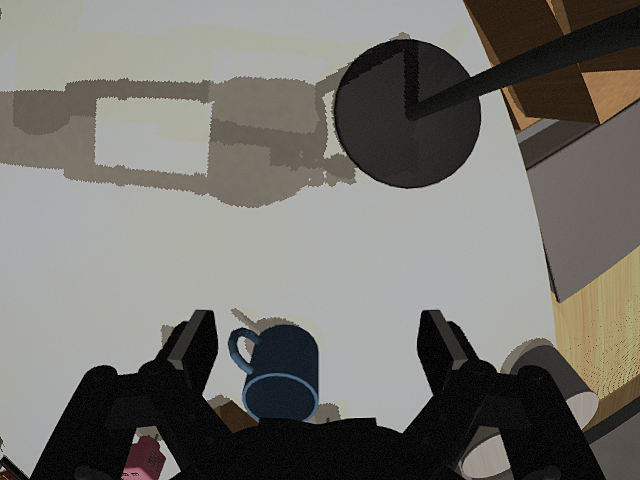

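Candidates for the adapter: the white block in the carton at scene (385,205), pink ones at (352,178), (328,217), (457,230), and the orange one at (434,195). Only the white one in the carton fits. Next, enlarged crops to confirm that and to look at the outlets.

Run:
```python
import cv2,numpy as np
a=cv2.imread("pics/scene0.png");b=cv2.imread("pics/side0.png")
def c(i,x,y,w,h,W,H): return cv2.resize(i[y:y+h,x:x+w],(W,H),interpolation=cv2.INTER_CUBIC)
top=np.hstack([c(a,335,170,100,75,400,300),c(b,240,165,100,75,400,300)])
bot=np.hstack([c(a,150,235,172,129,400,300),c(b,290,230,130,97,400,300)])
cv2.imwrite("pics/crops0.png",np.vstack([top,bot]))
```

```text
(no output)
```

View pics/crops0.png

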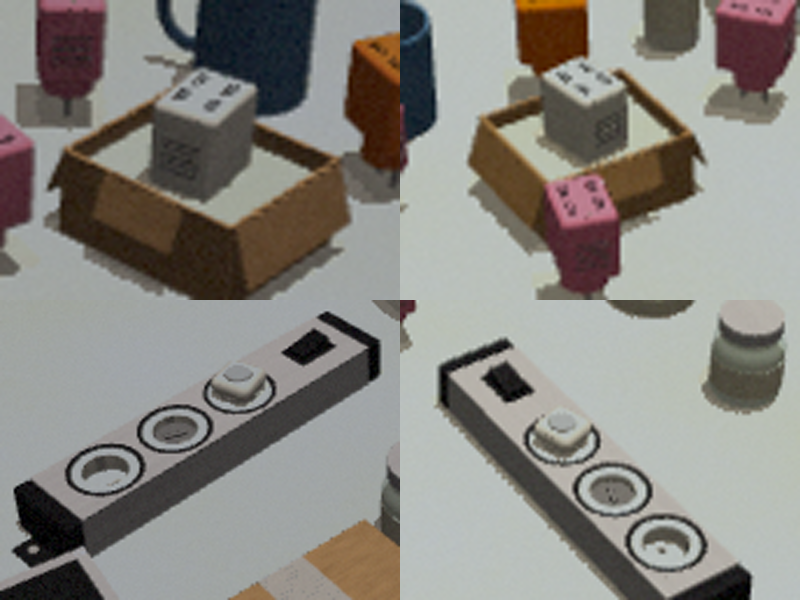

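```bash
cat > h.py <<'E'
import cv2,numpy as np
from rig import *
from scipy.spatial.transform import Rotation as Rn
def rot(s): q=np.array(s["ee_rot"]); return Rn.from_quat([q[1],q[2],q[3],q[0]]).as_matrix()
CAL={}
def cast(d,px,z):
    px=np.atleast_2d(px).astype(float); K=d["mtx"]
    r=np.c_[(px[:,0]-K[0,2])/K[0,0],(px[:,1]-K[1,2])/K[1,1],np.ones(len(px))]@d["R"]
    c=-d["R"].T@d["t"]; return c+r*((z-c[2])/r[:,2])[:,None]
def wcast(d,s,px,z):
    px=np.atleast_2d(px).astype(float); K=d["mtx"]; T=d["tool_from_camera"]
    v=np.c_[(px[:,0]-K[0,2])/K[0,0],(px[:,1]-K[1,2])/K[1,1]]
    th=np.linalg.norm(v,axis=1); k=np.sin(th)/np.maximum(th,1e-9)
    r=np.c_[v*k[:,None],np.cos(th)]; R=rot(s)
    r=r@T[:3,:3].T@R.T; c=R@T[:3,3]+s["position"]
    return c+r*((z-c[2])/r[:,2])[:,None]
def wproj(d,s,X):
    K=d["mtx"]; T=d["tool_from_camera"]; R=rot(s)
    p=(np.atleast_2d(X)-s["position"])@R; p=(p-T[:3,3])@T[:3,:3]
    rr=np.hypot(p[:,0],p[:,1]); th=np.arctan2(rr,p[:,2])
    return np.c_[K[0,2]+K[0,0]*th*p[:,0]/rr,K[1,2]+K[1,1]*th*p[:,1]/rr]
def shot(name):
    s=get_state(); d=get_image("wrist"); cv2.imwrite(f"pics/{name}.png",d["color"])
    import pickle; pickle.dump((s,d),open(f"pics/{name}.pkl","wb")); return s,d
def load(name):
    import pickle; return pickle.load(open(f"pics/{name}.pkl","rb"))
E
python3 - <<'E'
from h import *
a=get_image("scene");b=get_image("side")
import pickle; pickle.dump((a,b),open("pics/ext.pkl","wb"))
# corner picks (crop coords -> image)
f=lambda p,x,y,k:np.array(p)/k+np.array([x,y])
k2=400/172;k3=400/130
S=f([[105,470],[175,428],[240,390],[310,347]],150,235,1)*0
sc=lambda p:np.array([[x/k2+150,(y-300)/k2+235] for x,y in p])
si=lambda p:np.array([[(x-400)/k3+290,(y-300)/k3+230] for x,y in p])
print("scene outlets",cast(a,sc([[105,470],[175,429],[240,390]]),.044).round(4))
print("side outlets",cast(b,si([[666,543],[612,490],[562,438]]),.044).round(4))
for n,d,p in(("scene",a,[[183,72],[257,88],[216,132],[157,108]]),("side",b,None)):
    if p is None: p=[[541,78],[607,58],[627,93],[571,110]]; P=np.array([[(x-400)/4+240,y/4+165] for x,y in p])
    else: P=np.array([[x/4+335,y/4+170] for x,y in p])
    X=cast(d,P,.103); print(n,X.round(4).tolist(),X.mean(0).round(4),np.linalg.norm(np.roll(X,-1,0)-X,axis=1).round(3))
s=get_state(); print(rot(s).round(3))
E
```

```text
scene outlets [[ 0.5843 -0.2793  0.044 ]
 [ 0.5683 -0.2057  0.044 ]
 [ 0.551  -0.1312  0.044 ]]
side outlets [[ 0.5823 -0.2829  0.044 ]
 [ 0.5659 -0.2097  0.044 ]
 [ 0.5513 -0.134   0.044 ]]
scene [[0.4935, 0.2593, 0.103], [0.5337, 0.2838, 0.103], [0.5598, 0.2296, 0.103], [0.5188, 0.2185, 0.103]] [0.5265 0.2478 0.103 ] [0.047 0.06  0.042 0.048]
side [[0.488, 0.2621, 0.103], [0.5444, 0.2715, 0.103], [0.5432, 0.2198, 0.103], [0.4962, 0.2124, 0.103]] [0.5179 0.2415 0.103 ] [0.057 0.052 0.048 0.05 ]
[[ 0.907 -0.     0.422]
 [-0.422 -0.001  0.907]
 [-0.    -1.    -0.001]]
```

```bash
python3 -m jog '[0,35,-5,-12,0,2.5,0, 0,35,-5,-12,0,2.5,0, 0,35,-5,-12,0,2.5,0, 0,35,-5,-12,0,2.5,0, 0,35,-5,-12,0,2.5,0, 0,35,-5,-12,0,2.5,0, 0,35,-5,-12,0,2.5,0, 0,35,-5,-12,0,2.5,0, 0,35,-5,-12,0,2.5,0, 0,35,-5,-12,0,2.5,0]'; python3 -c "
from h import *
s,d=shot('w1');print(s['position'],rot(s).round(3))"
```

```text
clock: 1.5
position: [0.5084, 0.2658, 0.2813]
ee_rot: [0.654, -0.654, 0.27, -0.27]
contact_force: [0.5, 0.4, -0.4]
width: 0.0855
[0.50837427 0.26579192 0.28130308] [[ 0.709 -0.     0.705]
 [-0.705  0.     0.709]
 [-0.    -1.    -0.   ]]
```

View pics/w1.png

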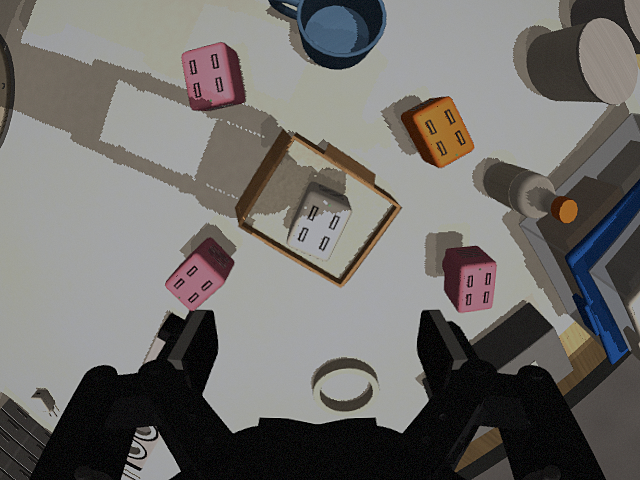

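The wrist view shows the white adapter in the carton at about (320,225). The pink ones are at (213,77), (200,272) and (470,278), the orange one at (440,132). Enlarging the adapter to confirm it and measure its top.

Run:
```python
from h import *
s,d=load('w1'); im=d["color"]
c=im[120:300,225:415]; cv2.imwrite("pics/c1.png",cv2.resize(c,None,fx=3.3,fy=3.3,interpolation=cv2.INTER_CUBIC))
```

```text
(no output)
```

View pics/c1.png

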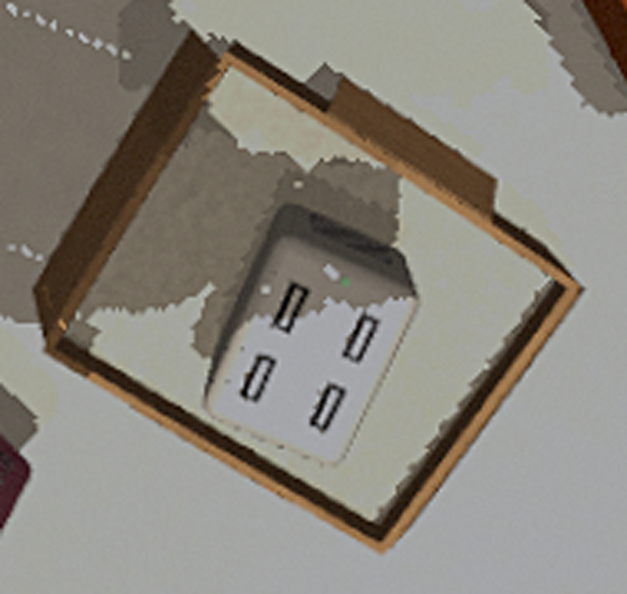

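Run:
```python
from h import *
s,d=load('w1')
k=3.3; f=lambda p:np.array(p)/k+[225,120]
C=wcast(d,s,f([[280,236],[412,294],[338,465],[207,410]]),.103)
P=wcast(d,s,f([[291,308],[361,338],[327,408],[257,378]]),.103)
print(C.round(4),C.mean(0),np.linalg.norm(np.roll(C,-1,0)-C,axis=1))
print(P.round(4),P.mean(0))
for v in(C[2]-C[1],C[3]-C[0],P[2]-P[1],P[3]-P[0],C[1]-C[0],C[2]-C[3],P[1]-P[0]): print(np.degrees(np.arctan2(v[1],v[0])).round(1))
K=wcast(d,s,f([[225,55],[580,288],[383,548],[50,345]]),.06)
print("carton",K.round(4),K.mean(0),np.linalg.norm(np.roll(K,-1,0)-K,axis=1))
for n,p in(("pinkL",(200,285)),("pinkR",(478,285)),("or",(447,130))): print(n,wcast(d,s,p,.094))
```

```text
[[0.4928 0.2736 0.103 ]
 [0.5291 0.2876 0.103 ]
 [0.5506 0.2386 0.103 ]
 [0.5131 0.2244 0.103 ]] [0.52140988 0.25606591 0.103     ] [0.03891762 0.05346847 0.04011592 0.05329279]
[[0.5089 0.2617 0.103 ]
 [0.5283 0.2692 0.103 ]
 [0.5362 0.2484 0.103 ]
 [0.5164 0.2409 0.103 ]] [0.52245354 0.25505004 0.103     ]
-66.3
-67.6
-69.2
-70.2
21.0
20.8
21.2
carton [[0.4485 0.2941 0.06  ]
 [0.5751 0.3215 0.06  ]
 [0.5959 0.2168 0.06  ]
 [0.4717 0.1913 0.06  ]] [0.52279496 0.25592872 0.06      ] [0.12953292 0.10668171 0.12680265 0.10532661]
pinkL [[0.48168915 0.12527385 0.094     ]]
pinkR [[0.68675317 0.32889905 0.094     ]]
or [[0.53971141 0.40243709 0.094     ]]
```

The crop confirms it: a white block with four USB ports, standing in the carton. Its centre is about (0.522, 0.2555), own x at 21.5°. The carton centre agrees within 1 mm. Moving above it.

```bash
python3 -m jog '[0,1.7,6,0.2,0,1.3,0, 0,1.7,12,0.2,0,2.6,0, 0,1.7,13,0.2,0,2.95,0, 0,1.7,13,0.2,0,2.95,0, 0,1.7,13,0.2,0,2.95,0]'; python3 -c "
from h import *
s,d=shot('w2');R=rot(s);print(s['position'],R.round(3))
dw=np.array([.522,.2555,.065])-s['position'];print(dw@R*100, np.degrees(np.arctan2(R[1,2],R[0,2])))"
```

```text
clock: 2.17
position: [0.5235, 0.2548, 0.1525]
ee_rot: [0.585, -0.584, 0.397, -0.398]
contact_force: [-0.1, -1.3, -0.4]
width: 0.0858
[0.52350544 0.25484416 0.1525124 ] [[ 0.367  0.002  0.93 ]
 [-0.93   0.001  0.367]
 [ 0.    -1.     0.002]]
[-0.11674202  8.75091702 -0.13779091] 21.51555261854103
```

View pics/w2.png

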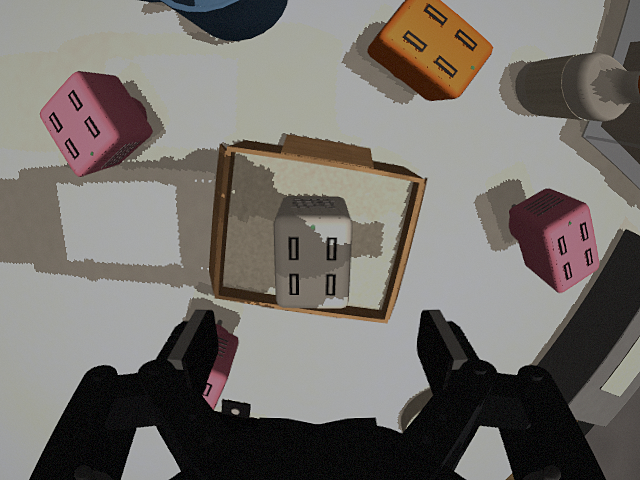

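```bash
python3 -c "
from h import *
s,d=load('w2');R=rot(s)
X=wcast(d,s,[[293,248],[331,248],[331,284],[293,284],[276,225],[351,225]],.103)
print(X.round(4),X[:4].mean(0)); print(((np.r_[X[:4].mean(0)[:2],.064]-s['position'])@R*100),((X[4:].mean(0)-s['position'])@R*100))"
```

```text
[[0.508  0.2619 0.103 ]
 [0.5274 0.2695 0.103 ]
 [0.5358 0.2492 0.103 ]
 [0.5156 0.2412 0.103 ]
 [0.4948 0.2709 0.103 ]
 [0.5325 0.2857 0.103 ]] [0.52169812 0.25547112 0.103     ]
[-0.12513318  8.85084364 -0.16718353] [-2.54613946  4.95094135 -0.06585659]
```

```bash
python3 -m jog '[0,-0.1,4,-0.15,0,0,0, 0,-0.1,7,-0.15,0,0,0, 0,-0.1,8.8,-0.15,0,0,0, 0,-0.1,8.8,-0.15,0,0,0, 0,-0.1,8.8,-0.15,0,0,0]' 30; python3 -m jog '[120,0,0,0,0,0,0, 180,0,0,0,0,0,0, 180,0,0,0,0,0,0, 180,0,0,0,0,0,0, 255,0,0,0,0,0,0, 255,0,0,0,0,0,0]' 60;python3 -m jog '[255,0,0,0,0,0,0, 255,0,0,0,0,0,0]' 60
```

```text
clock: 2.85
position: [0.5222, 0.255, 0.0648]
ee_rot: [0.585, -0.583, 0.398, -0.399]
contact_force: [0.4, -0.2, 0.9]
width: 0.0854
clock: 3.6
position: [0.5217, 0.2548, 0.0642]
ee_rot: [0.585, -0.584, 0.398, -0.399]
contact_force: [-0.2, 0.5, 5.1]
width: 0.0432
clock: 3.85
position: [0.5217, 0.2548, 0.0642]
ee_rot: [0.585, -0.584, 0.398, -0.399]
contact_force: [-1.1, -0.0, 5.4]
width: 0.0435
```

Gripped at 43.5 mm, and 44 mm was expected. Lifting straight up slowly.

```bash
python3 -m jog '[255,0,-1,0,0,0,0, 255,0,-3,0,0,0,0, 255,0,-6,0,0,0,0, 255,0,-10,0,0,0,0, 255,0,-15,0,0,0,0, 255,0,-15,0,0,0,0, 255,0,-15,0,0,0,0]'; python3 -c "
from h import *
s,d=shot('w3');R=rot(s);print(s['position'],s['contact_force'],s['width'])
a=get_image('side');cv2.imwrite('pics/side3.png',a['color'])
"
```

```text
clock: 4.72
position: [0.5203, 0.2543, 0.2127]
ee_rot: [-0.584, 0.585, -0.399, 0.398]
contact_force: [0.3, -0.2, -2.6]
width: 0.0436
[0.52026451 0.25426783 0.2127205 ] [ 0.25934735 -0.21444962 -2.57116605] 0.04355108614663376
```

View pics/w3.png

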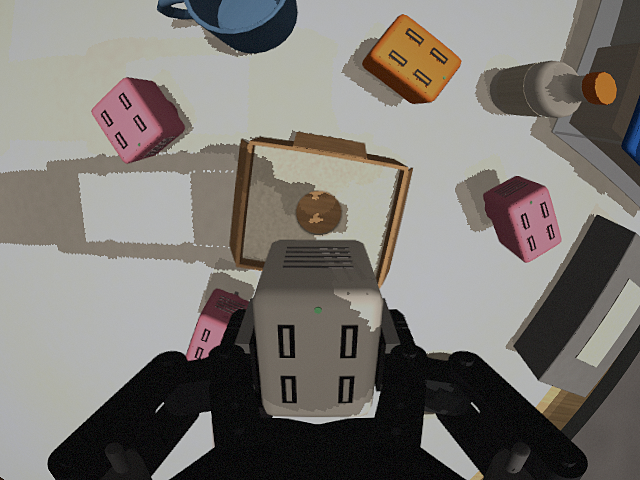

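View pics/side3.png

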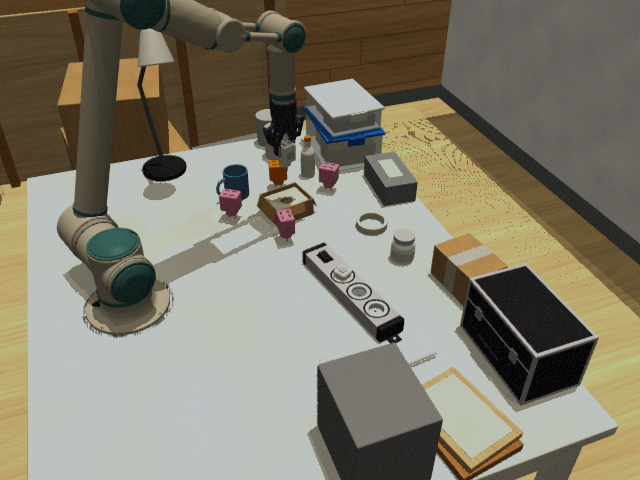

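The adapter is held upright and the tray hole is empty. Moving over to look at the strip's two candidate outlets.

```bash
python3 -m jog '[255,2,-1,-0.6,0,0,0, 255,6,-3,-1.8,0,0.2,0, 255,11,-3,-3.2,0,0.5,0, 255,16,-3,-4.7,0,0.8,0, 255,21,-3,-6.1,0,1.2,0, 255,26,-3,-7.6,0,1.2,0, 255,31,-3,-9,0,1.2,0, 255,36,-3,-10.5,0,1.2,0, 255,39,-3,-11.4,0,1.2,0, 255,40.5,-3,-11.8,0,1.2,0, 255,40.5,-3,-11.8,0,1.2,0, 255,40.5,-3,-11.8,0,1.2,0]'; python3 -c "
from h import *
s,d=shot('w4');print(s['position'],rot(s).round(3))"
```

```text
clock: 6.32
position: [0.5589, -0.1644, 0.2432]
ee_rot: [0.549, -0.549, 0.446, -0.445]
contact_force: [0.3, -0.2, -0.9]
width: 0.0435
[ 0.55885951 -0.1643988   0.24323541] [[ 0.206 -0.     0.979]
 [-0.979  0.001  0.206]
 [-0.001 -1.    -0.   ]]
```

View pics/w4.png

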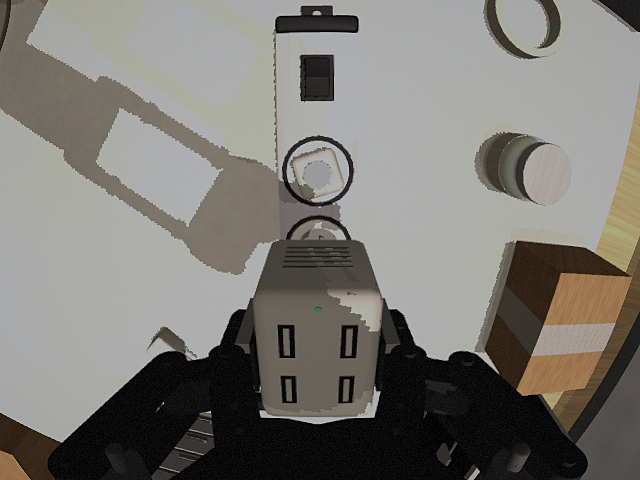

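```bash
python3 -m jog '[255,4,0,0,0,0,0, 255,9,0,0,0,0,0, 255,13,0,0,0,0,0, 255,14.5,0,0,0,0,0, 255,14.5,0,0,0,0,0, 255,14.5,0,0,0,0,0]'; python3 -c "
from h import *
s,d=shot('w5');print(s['position'],rot(s).round(3))
im=d['color'][20:240,230:410]
cv2.imwrite('pics/c5.png',cv2.resize(im,None,fx=2.7,fy=2.7,interpolation=cv2.INTER_CUBIC))"
```

```text
clock: 7.12
position: [0.5888, -0.3054, 0.2434]
ee_rot: [0.55, -0.549, 0.446, -0.445]
contact_force: [-0.5, -0.1, -1.8]
width: 0.0431
[ 0.58877571 -0.30543755  0.24340807] [[ 0.206 -0.     0.978]
 [-0.978  0.001  0.206]
 [-0.002 -1.    -0.   ]]
```

View pics/c5.png

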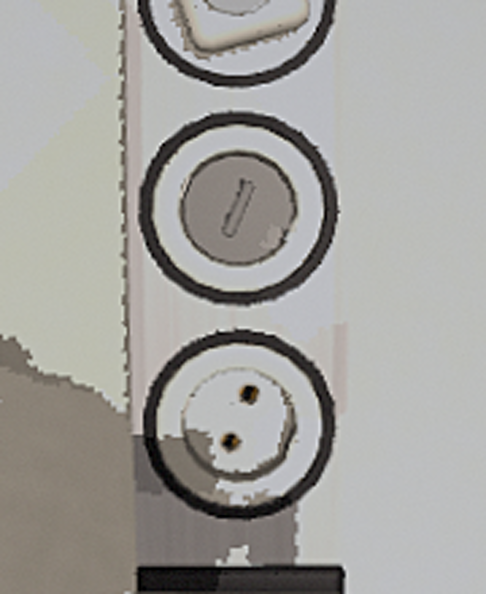

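The middle outlet, at crop (238,208), holds the slotted grey cap. The end outlet (y=-115), at crop (239,425), is free, with its two pin holes at about (249,394) and (230,442). Next, measure the bezel and the holes.

```bash
cat > meas.py <<'E'
from h import *
def meas(name,box,f=6):
    s,d=load(name); x0,y0,x1,y1=box
    g=cv2.cvtColor(d["color"],cv2.COLOR_BGR2GRAY)[y0:y1,x0:x1]
    g=cv2.resize(g,None,fx=f,fy=f,interpolation=cv2.INTER_CUBIC)
    m=(g<70).astype(np.uint8)
    cs,h=cv2.findContours(m,cv2.RETR_CCOMP,cv2.CHAIN_APPROX_NONE)
    out=[]
    for i,c in enumerate(cs):
        A=cv2.contourArea(c)/f/f
        if A<8: continue
        M=cv2.moments(c); p=np.array([M["m10"],M["m01"]])/M["m00"]/f+[x0+.5/f-.5,y0+.5/f-.5]
        out.append((h[0,i,3],A,p,c))
    return s,d,out
if __name__=="__main__":
    s,d,o=meas('w5',(275,130,365,225))
    for a,A,p,c in o: print(a,round(A,1),p.round(2),wcast(d,s,p,.044).round(4),wcast(d,s,p,.0265).round(4))
E
python3 meas.py
```

```text
-1 21.2 [303.51 189.24] [[ 0.5746 -0.2927  0.044 ]] [[ 0.5747 -0.2963  0.0265]]
-1 18.1 [314.57 183.23] [[ 0.5836 -0.285   0.044 ]] [[ 0.5841 -0.2882  0.0265]]
-1 37.2 [329.58 190.01] [[ 0.5986 -0.2884  0.044 ]] [[ 0.6    -0.2918  0.0265]]
-1 25.0 [321.91 165.44] [[ 0.5868 -0.2672  0.044 ]] [[ 0.5875 -0.2695  0.0265]]
-1 3860.1 [318.03 177.11] [[ 0.5855 -0.2787  0.044 ]] [[ 0.5862 -0.2815  0.0265]]
12 2981.7 [318.21 176.84] [[ 0.5856 -0.2784  0.044 ]] [[ 0.5863 -0.2812  0.0265]]
-1 40.8 [317.78 130.55] [[ 0.5764 -0.2364  0.044 ]] [[ 0.5766 -0.2371  0.0265]]
```

```bash
cat > adp.py <<'E'
from h import *
s,d=load('w5')
T=d["tool_from_camera"];K=d["mtx"]
g=cv2.cvtColor(d["color"],cv2.COLOR_BGR2GRAY)[300:420,260:375]
px=[]
f=6;G=cv2.resize(g,None,fx=f,fy=f,interpolation=cv2.INTER_CUBIC)
cs,_=cv2.findContours((G<60).astype(np.uint8),cv2.RETR_EXTERNAL,cv2.CHAIN_APPROX_NONE)
for c in cs:
    A=cv2.contourArea(c)/f/f
    if 150<A<900:
        M=cv2.moments(c);p=np.array([M["m10"],M["m01"]])/M["m00"]/f+[260,300]; print(A,p.round(1)); px.append(p)
px=np.array(px); 
X=wcast(d,s,px,s["position"][2]+.0388); L=(X-s["position"])@rot(s)
print(L.round(4),L.mean(0).round(4))
E
python3 adp.py
python3 -c "
from h import *
s,d=load('w2');R=rot(s)
X=wcast(d,s,[[293,248],[331,248],[331,284],[293,284]],.103);print(((X-s['position'])@R).round(4))
s,d=load('w5');R=rot(s);print((np.array([.5858,-.2787,.12])-s['position'])@R*100)"
```

```text
383.15277777777777 [346.1 389.4]
390.1805555555556 [288.9 389.3]
520.3333333333334 [349.  341.6]
523.6388888888889 [286.6 341.2]
[[ 0.0098 -0.0388  0.0119]
 [ 0.0098 -0.0388 -0.009 ]
 [-0.0119 -0.0388  0.012 ]
 [-0.0121 -0.0388 -0.0089]] [-0.0011 -0.0388  0.0015]
[[-0.0123  0.0495 -0.012 ]
 [-0.0122  0.0495  0.0089]
 [ 0.0097  0.0495  0.0092]
 [ 0.0097  0.0495 -0.0125]]
[-2.65867012 12.34487878  0.2616783 ]
```

```bash
python3 -c "
from h import *
for n in('w1','w2','w3','w5'):
    s,d=load(n);print(d['tool_from_camera'].round(4).tolist(),d['mtx'][:2,2],rot(s).round(4).tolist())
"
```

```text
[[0.0001, 0.945, 0.3271, -0.0832], [-0.0004, -0.3271, 0.945, -0.1417], [1.0, -0.0002, 0.0004, 0.0008], [0.0, 0.0, 0.0, 1.0]] [317.09520879 239.03313162] [[0.7089, -0.0002, 0.7053], [-0.7053, 0.0002, 0.7089], [-0.0003, -1.0, -0.0]]
[[0.0001, 0.9451, 0.3268, -0.0836], [-0.0006, -0.3268, 0.9451, -0.1417], [1.0, -0.0003, 0.0006, 0.0012], [0.0, 0.0, 0.0, 1.0]] [317.09520879 239.03313162] [[0.3668, 0.0023, 0.9303], [-0.9303, 0.0009, 0.3668], [0.0001, -1.0, 0.0025]]
[[0.0001, 0.9451, 0.3268, -0.0836], [-0.0006, -0.3268, 0.9451, -0.1417], [1.0, -0.0003, 0.0006, 0.0012], [0.0, 0.0, 0.0, 1.0]] [317.09520879 239.03313162] [[0.3654, -0.0014, 0.9308], [-0.9308, -0.0004, 0.3654], [-0.0001, -1.0, -0.0015]]
[[0.0001, 0.9451, 0.3267, -0.0838], [-0.0007, -0.3267, 0.9451, -0.1417], [1.0, -0.0003, 0.0006, 0.0013], [0.0, 0.0, 0.0, 1.0]] [317.09520879 239.03313162] [[0.2065, -0.0004, 0.9784], [-0.9784, 0.0015, 0.2065], [-0.0015, -1.0, -0.0001]]
```

```bash
python3 -m jog '[255,-1,0,0,0,1,0, 255,-2,0,0,0,2.2,0, 255,-2,0,0,0,2.75,0, 255,-2,0,0,0,2.75,0, 255,-2,0,0,0,2.75,0]'; python3 -c "
from h import *
s,d=shot('w6');print(s['position'],rot(s).round(3))"
```

```text
clock: 7.8
position: [0.5848, -0.2872, 0.2436]
ee_rot: [-0.454, 0.454, -0.542, 0.542]
contact_force: [-0.1, -0.1, -1.5]
width: 0.0438
[ 0.58482542 -0.28723321  0.24356789] [[-0.175  0.     0.985]
 [-0.985  0.    -0.175]
 [-0.    -1.     0.   ]]
```

View pics/w6.png

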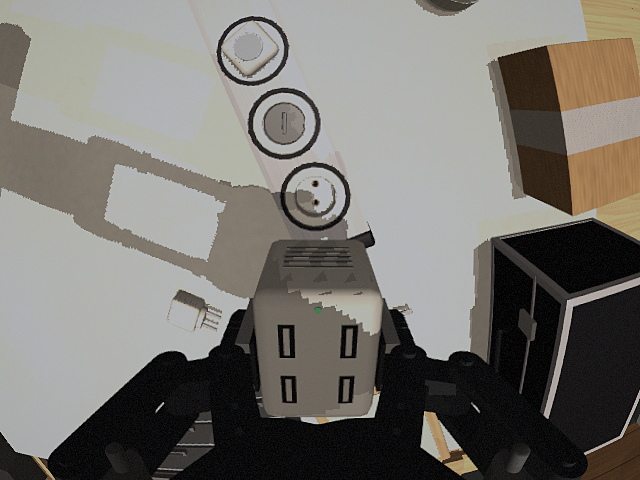

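Holes at (316,184) and (316,202) are stacked vertically in the image, so the angle is matched. Now the offset from adapter to holes in this one picture.

```bash
cat > rel.py <<'E'
from h import *
import sys
def blobs(g,box,th,lo,hi,f=8):
    x0,y0,x1,y1=box; G=cv2.resize(g[y0:y1,x0:x1],None,fx=f,fy=f,interpolation=cv2.INTER_CUBIC)
    cs,_=cv2.findContours((G<th).astype(np.uint8),cv2.RETR_EXTERNAL,cv2.CHAIN_APPROX_NONE); o=[]
    for c in cs:
        A=cv2.contourArea(c)/f/f
        if lo<A<hi:
            M=cv2.moments(c);o.append(np.array([M["m10"],M["m01"]])/M["m00"]/f+[x0+.5/f-.5,y0+.5/f-.5])
    return np.array(o)
s,d=load('w6'); g=cv2.cvtColor(d["color"],cv2.COLOR_BGR2GRAY); R=rot(s)
p=blobs(g,(260,300,375,420),60,150,900)
L=(wcast(d,s,p,s["position"][2]+.0388)-s["position"])@R
print("ports",p.round(1).tolist(),L.mean(0).round(4), (L[:2]-L[2:]).round(4).tolist())
h=blobs(g,(300,172,332,214),75,5,60); X=wcast(d,s,h,.0265); H=(X-s["position"])@R
print("holes",h.round(1).tolist(),X.round(4).tolist(),H.round(4).tolist())
o=blobs(g,(270,150,362,240),75,3000,6000); B=(wcast(d,s,o,.044)-s["position"])@R; print("bezel",o,wcast(d,s,o,.044).round(4),B.round(4))
if len(h)==2:
    dd=(H.mean(0)-L.mean(0)); print("delta cm",dd*100,"ang",np.degrees(np.arctan2(*(H[0]-H[1])[[2,0]])))
E
python3 rel.py
```

```text
ports [[345.6, 389.0], [288.5, 388.9], [348.6, 341.1], [286.1, 340.8]] [-0.0019 -0.0388  0.0015] [[0.0218, -0.0, -0.0001], [0.0219, -0.0, -0.0001]]
holes [[304.8, 211.2], [326.5, 210.5], [315.6, 202.0], [314.9, 183.4]] [[0.5726, -0.2954, 0.0265], [0.5941, -0.2985, 0.0265], [0.5849, -0.288, 0.0265], [0.5875, -0.2695, 0.0265]] [[0.0102, 0.2171, -0.0107], [0.0095, 0.2171, 0.011], [0.0008, 0.2171, 0.0002], [-0.0179, 0.2171, -0.0005]]
bezel [[314.72648731 196.39860754]] [[ 0.5858 -0.2785  0.044 ]] [[-0.0087  0.1996 -0.0006]]
```

```bash
python3 -c "
from h import *
s,d=load('w6');im=d['color'][230:425,245:395]
im=cv2.convertScaleAbs(im,alpha=1.3,beta=20)
cv2.imwrite('pics/c6.png',cv2.resize(im,None,fx=3,fy=3,interpolation=cv2.INTER_CUBIC))
R=rot(s)
for r in range(280,300,4): print(r,((wcast(d,s,[317,r],s['position'][2]+.0388)-s['position'])@R)[0].round(4))
for r in range(408,422,3): print(r,((wcast(d,s,[317,r],s['position'][2]+.0388)-s['position'])@R)[0].round(4))
"
```

```text
280 [-0.0355 -0.0388  0.0014]
284 [-0.0341 -0.0388  0.0014]
288 [-0.0328 -0.0388  0.0014]
292 [-0.0314 -0.0388  0.0014]
296 [-0.03   -0.0388  0.0014]
408 [ 0.019  -0.0388  0.0014]
411 [ 0.0206 -0.0388  0.0014]
414 [ 0.0224 -0.0388  0.0014]
417 [ 0.0241 -0.0388  0.0014]
420 [ 0.0259 -0.0388  0.0014]
```

View pics/c6.png

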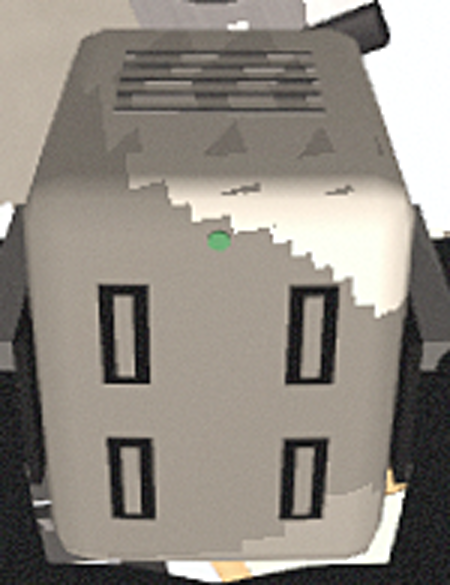

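```bash
python3 -m jog '[255,-0.6,4,-0.17,0,-0.13,0, 255,-0.6,8,-0.17,0,-0.13,0, 255,-0.6,11,-0.17,0,-0.13,0, 255,-0.6,13,-0.17,0,-0.13,0, 255,-0.6,14,-0.17,0,-0.13,0, 255,-0.6,15,-0.17,0,-0.13,0, 255,-0.6,15,-0.17,0,-0.13,0, 255,-0.6,15,-0.17,0,-0.13,0]'; python3 -c "
from h import *
s0,d=load('w6');s=get_state();print(s['position'],s['contact_force'],(s['position']-s0['position'])@rot(s0)*100, rot(s)[:,1],s['moment'])"
```

```text
clock: 8.85
position: [0.5847, -0.282, 0.0941]
ee_rot: [-0.459, 0.458, -0.538, 0.539]
contact_force: [0.3, -0.3, -1.2]
width: 0.0436
[ 0.58470699 -0.28200333  0.09409842] [ 0.2600053  -0.26527792 -1.1755189 ] [-0.51110232 14.94697649 -0.10737484] [ 1.35865370e-03 -6.82812678e-04 -9.99998844e-01] [ 0.01133696 -0.0674572  -0.06038571]
```

```bash
python3 -m jog '[255,-0.09,0.4,-0.06,0,0,0, 255,-0.09,0.8,-0.06,0,0,0, 255,-0.09,1,-0.06,0,0,0, 255,-0.09,1.05,-0.06,0,0,0, 255,-0.09,1.1,-0.06,0,0,0, 255,-0.09,1.15,-0.06,0,0,0, 255,-0.09,1.2,-0.06,0,0,0, 255,-0.09,1.25,-0.06,0,0,0]'; python3 -c "
from h import *
s0,d=load('w6');s=get_state();print(s['position'],s['contact_force'],(s['position']-s0['position'])@rot(s0)*100,s['moment'])"
```

```text
clock: 9.85
position: [0.5838, -0.2807, 0.0808]
ee_rot: [-0.459, 0.459, -0.538, 0.538]
contact_force: [0.4, 0.7, -0.9]
width: 0.0436
[ 0.5837732  -0.28071612  0.08079216] [ 0.38435668  0.65066229 -0.93442332] [-0.62137116 16.27758268 -0.222193  ] [-0.01032011  0.00014514 -0.01368734]
```

```bash
python3 -m jog '[255,0,0.05,0,0,0,0, 255,0,0.1,0,0,0,0, 255,0,0.15,0,0,0,0, 255,0,0.2,0,0,0,0]'; python3 -m jog '[255,0,0.05,0,0,0,0, 255,0,0.1,0,0,0,0, 255,0,0.15,0,0,0,0]'
```

```text
clock: 10.35
position: [0.5838, -0.2807, 0.0788]
ee_rot: [-0.459, 0.459, -0.538, 0.538]
contact_force: [-0.1, 0.2, -2.3]
width: 0.0431
clock: 10.72
position: [0.5838, -0.2807, 0.0772]
ee_rot: [0.459, -0.459, 0.538, -0.538]
contact_force: [0.9, -0.3, -0.7]
width: 0.0436
```

```bash
python3 -m jog '[255,0,0.05,0,0,0,0, 255,0,0.1,0,0,0,0, 255,0,0.15,0,0,0,0, 255,0,0.2,0,0,0,0, 255,0,0.25,0,0,0,0, 255,0,0.3,0,0,0,0]'; python3 -m jog '[255,0,0.05,0,0,0,0, 255,0,0.1,0,0,0,0, 255,0,0.15,0,0,0,0]'; python3 -c "
from h import *
a=get_image('side');cv2.imwrite('pics/side7.png',cv2.resize(a['color'][220:350,290:430],None,fx=4,fy=4,interpolation=2))"
```

```text
clock: 11.48
position: [0.5838, -0.2807, 0.0743]
ee_rot: [-0.459, 0.459, -0.538, 0.538]
contact_force: [0.5, 0.5, -1.8]
width: 0.0433
clock: 11.85
position: [0.5838, -0.2807, 0.0728]
ee_rot: [-0.459, 0.459, -0.538, 0.538]
contact_force: [0.3, 0.6, -0.3]
width: 0.0433
```

View pics/side7.png

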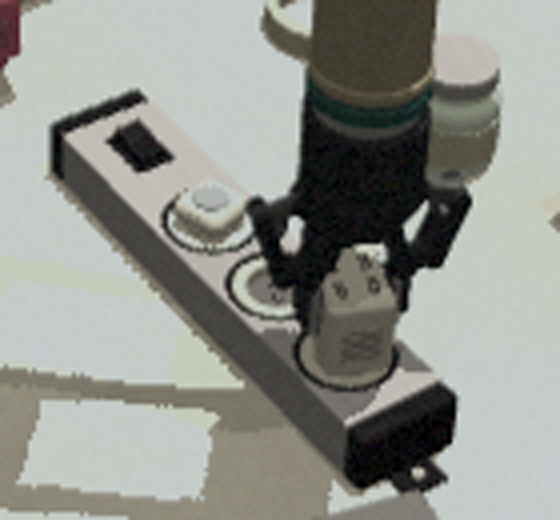

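The pins have sunk into the holes without resistance. About 9.6 mm remain. Pushing slowly.

```bash
python3 -m jog '[255,0,0.05,0,0,0,0, 255,0,0.1,0,0,0,0, 255,0,0.15,0,0,0,0, 255,0,0.2,0,0,0,0, 255,0,0.25,0,0,0,0, 255,0,0.3,0,0,0,0]' 80; python3 -m jog '[255,0,0.05,0,0,0,0, 255,0,0.1,0,0,0,0, 255,0,0.15,0,0,0,0, 255,0,0.2,0,0,0,0]'
```

```text
clock: 12.65
position: [0.5839, -0.2808, 0.0699]
ee_rot: [-0.459, 0.459, -0.538, 0.538]
contact_force: [-1.0, 0.7, 0.2]
width: 0.0433
clock: 13.15
position: [0.584, -0.2809, 0.0685]
ee_rot: [-0.459, 0.458, -0.538, 0.539]
contact_force: [-0.2, 0.9, 5.0]
width: 0.0432
```

```bash
python3 -m jog '[255,0,0.04,0,0,0,0, 255,0,0.08,0,0,0,0, 255,0,0.12,0,0,0,0, 255,0,0.16,0,0,0,0, 255,0,0.2,0,0,0,0]';python3 -m jog '[255,0,0.04,0,0,0,0, 255,0,0.08,0,0,0,0, 255,0,0.12,0,0,0,0, 255,0,0.16,0,0,0,0, 255,0,0.2,0,0,0,0]'
```

```text
clock: 13.78
position: [0.584, -0.2808, 0.0658]
ee_rot: [-0.459, 0.459, -0.538, 0.538]
contact_force: [-0.6, 0.3, 3.6]
width: 0.0434
clock: 14.4
position: [0.5839, -0.2808, 0.0638]
ee_rot: [-0.459, 0.459, -0.538, 0.538]
contact_force: [0.3, -0.6, 4.8]
width: 0.0429
```

```bash
python3 -m jog '[255,0,0.04,0,0,0,0, 255,0,0.08,0,0,0,0, 255,0,0.12,0,0,0,0]';python3 -m jog '[255,0,0.04,0,0,0,0, 255,0,0.08,0,0,0,0]'
```

```text
clock: 14.78
position: [0.5839, -0.2808, 0.0632]
ee_rot: [-0.459, 0.459, -0.538, 0.538]
contact_force: [-0.4, 1.3, 9.5]
width: 0.043
clock: 15.02
position: [0.5839, -0.2808, 0.0632]
ee_rot: [-0.459, 0.459, -0.538, 0.538]
contact_force: [-2.5, 0.1, 12.7]
width: 0.0432
```

```bash
python3 -m jog '[255,0,0.05,0,0,0,0, 255,0,0.1,0,0,0,0, 255,0,0.1,0,0,0,0]';python3 -m jog '[255,0,0.05,0,0,0,0, 255,0,0.1,0,0,0,0, 255,0,0.1,0,0,0,0]'; python3 -c "
from h import *
b=get_image('scene');a=get_image('side');A=cv2.resize(a['color'][250:340,320:420],(400,360),interpolation=2);B=cv2.resize(b['color'][260:350,150:250],(400,360),interpolation=2)
cv2.imwrite('pics/e8.png',np.hstack([A,B]))"
```

```text
clock: 15.4
position: [0.5839, -0.2808, 0.0632]
ee_rot: [-0.459, 0.458, -0.538, 0.539]
contact_force: [-1.9, 2.1, 15.3]
width: 0.0431
clock: 15.78
position: [0.5839, -0.2808, 0.0632]
ee_rot: [-0.459, 0.458, -0.538, 0.539]
contact_force: [-2.7, 2.5, 19.8]
width: 0.0429
```

View pics/e8.png

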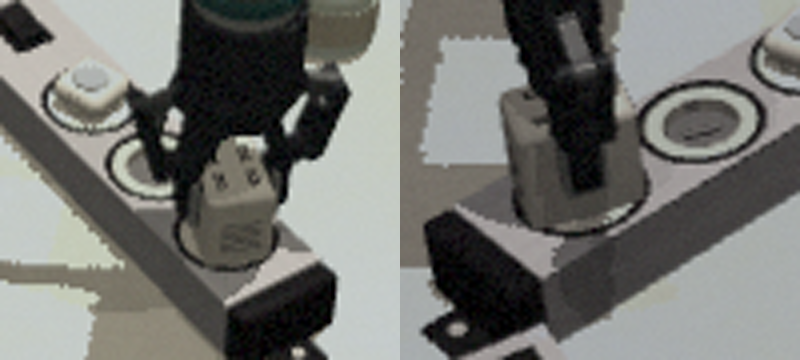

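Hard stop at TCP z 0.0632, exactly the predicted home height (20 N with no further motion). Relieving the push, then opening.

```bash
python3 -m jog '[255,0,-0.15,0,0,0,0, 255,0,-0.3,0,0,0,0, 255,0,-0.3,0,0,0,0]'; python3 -m jog '[170,0,0,0,0,0,0, 120,0,0,0,0,0,0, 60,0,0,0,0,0,0, 0,0,0,0,0,0,0, 0,0,0,0,0,0,0, 0,0,0,0,0,0,0]'
```

```text
clock: 16.25
position: [0.5839, -0.2808, 0.0632]
ee_rot: [-0.459, 0.459, -0.538, 0.538]
contact_force: [-1.1, 0.5, 7.1]
width: 0.0435
clock: 17.0
position: [0.5837, -0.2807, 0.0627]
ee_rot: [0.459, -0.459, 0.538, -0.538]
contact_force: [-0.4, -0.7, 0.1]
width: 0.0854
```

```bash
python3 -m jog '[0,0,-1,0,0,0,0, 0,0,-4,0,0,0,0, 0,0,-9,0,0,0,0, 0,0,-15,0,0,0,0, 0,-3,-18,-1,0,-0.7,0, 0,-8,-18,-2.8,0,-1.6,0, 0,-13,-18,-4.8,0,-2.65,0, 120,-13,-18,-4.8,0,-2.65,0, 255,-13,-18,-4.8,0,-2.65,0, 255,-13,-18,-4.8,0,-2.65,0]' 40; python3 -c "
from h import *
s,d=shot('w9');print(s['position'],rot(s).round(3),s['contact_force'])
b=get_image('scene');a=get_image('side');A=cv2.resize(a['color'][250:340,320:420],(400,360),interpolation=2);B=cv2.resize(b['color'][260:350,150:250],(400,360),interpolation=2)
cv2.imwrite('pics/e9.png',np.hstack([A,B]))"
```

```text
clock: 18.25
position: [0.5574, -0.146, 0.2429]
ee_rot: [-0.549, 0.55, -0.445, 0.445]
contact_force: [0.5, 0.1, 0.6]
width: 0.0327
[ 0.55740518 -0.14600278  0.24289745] [[ 0.208  0.     0.978]
 [-0.978 -0.001  0.208]
 [ 0.001 -1.     0.   ]] [0.53617116 0.11507819 0.57406357]
```

View pics/w9.png

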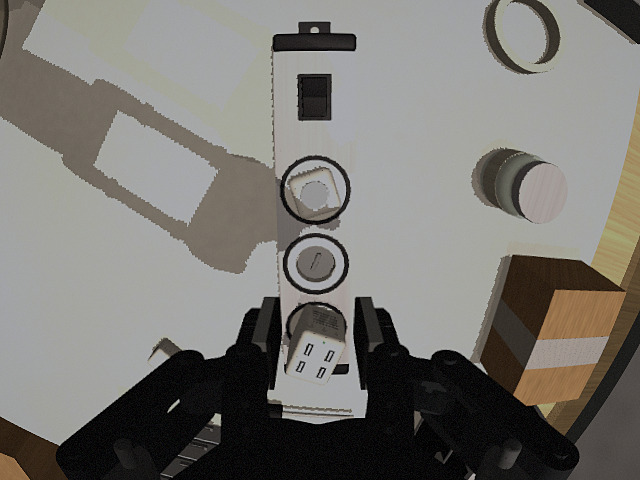

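View pics/e9.png

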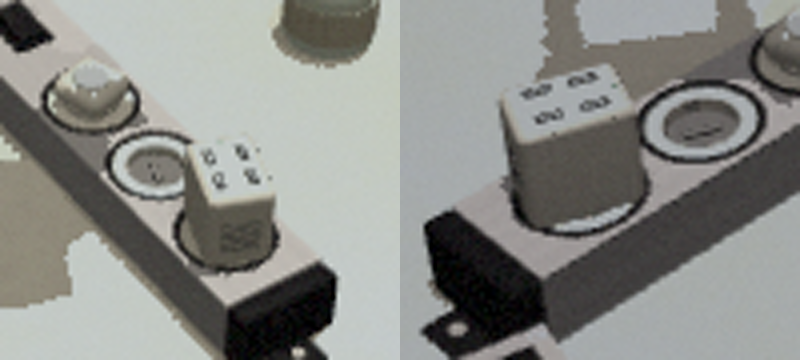

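The adapter stands free, upright and flush. The rocker is at wrist (314,97), image up being the strip's +y. Locating the press point.

Run:
```python
from h import *
s,d=load('w9'); R=rot(s); g=cv2.cvtColor(d["color"],cv2.COLOR_BGR2GRAY)
cv2.imwrite('pics/c9.png',cv2.resize(d["color"][10:140,250:380],None,fx=4,fy=4,interpolation=2))
m=(g[60:135,285:345]<75).astype(np.uint8); cs,_=cv2.findContours(m,0,1)
c=max(cs,key=cv2.contourArea); x,y,w,h=cv2.boundingRect(c); print(x+285,y+60,w,h)
P=[[x+285+w/2,y+60+h/2],[x+285+w/2,y+60],[x+285+w/2,y+60+h]]
for z in(.044,.052,.057): print(z,wcast(d,s,P,z).round(4).tolist())
b=np.array([.5857,-.2785]); u=np.array([-.2085,.978]); print("pred pivot",b+.237*u,"on_end",b+.251*u)
```

```text
297 74 35 47
0.044 [[0.5359, -0.0483, 0.044], [0.5314, -0.0271, 0.044], [0.5404, -0.0694, 0.044]]
0.052 [[0.536, -0.0487, 0.052], [0.5317, -0.028, 0.052], [0.5404, -0.0693, 0.052]]
0.057 [[0.5361, -0.0489, 0.057], [0.5318, -0.0285, 0.057], [0.5404, -0.0692, 0.057]]
pred pivot [ 0.5362855 -0.046714 ] on_end [ 0.5333665 -0.033022 ]
```

View pics/c9.png

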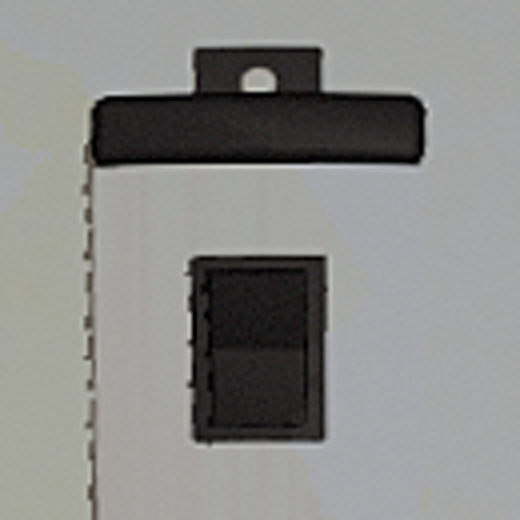

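```bash
python3 -m jog '[255,-5,2,0,0,0,0, 255,-10,4,0,0,0,0, 255,-11.7,8,0,0,0,0, 255,-11.7,12,0,0,0,0, 255,-11.7,15,0,0,0,0, 255,-11.7,16.5,0,0,0,0, 255,-11.7,16.5,0,0,0,0, 255,-11.7,16.5,0,0,0,0]' 40; python3 -c "
from h import *
s,d=shot('w10');R=rot(s);print(s['position'],s['width'],(np.array([.5329,-.0325,.062])-s['position'])@R*100)
b=get_image('scene');a=get_image('side');A=cv2.resize(a['color'][220:310,280:380],(400,360),interpolation=2);B=cv2.resize(b['color'][210:300,240:340],(400,360),interpolation=2)
cv2.imwrite('pics/e10.png',np.hstack([A,B]))"
```

```text
clock: 19.4
position: [0.5337, -0.0308, 0.0788]
ee_rot: [0.55, -0.549, 0.444, -0.445]
contact_force: [0.5, -0.1, 0.7]
width: 0.0001
[ 0.53369051 -0.03078027  0.0788473 ] 0.00010430863031563936 [ 0.15032048  1.68460376 -0.11684004]
```

View pics/e10.png

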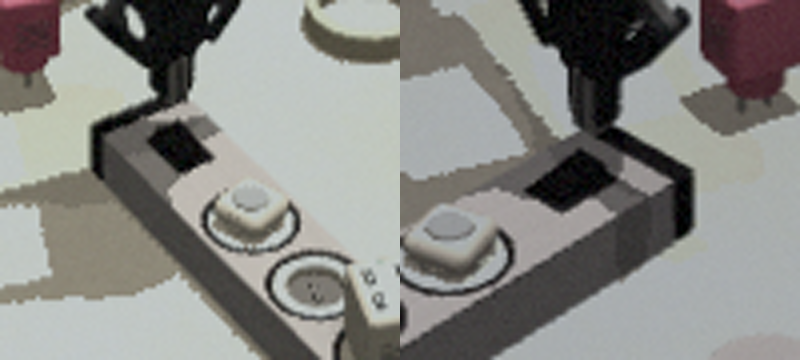

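View pics/w10.png

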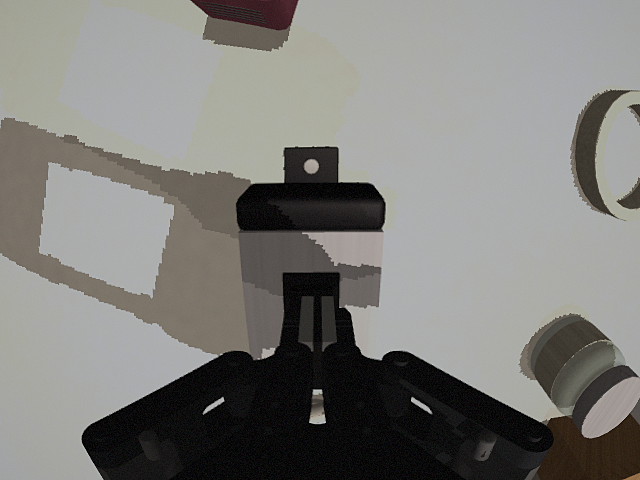

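```bash
python3 -m jog '[255,0.1,1,-0.1,0,0,0, 255,0.1,1.7,-0.1,0,0,0, 255,0.1,1.8,-0.1,0,0,0, 255,0.1,1.9,-0.1,0,0,0, 255,0.1,2,-0.1,0,0,0, 255,0.1,2.1,-0.1,0,0,0]'; python3 -m jog '[255,0,0.05,0,0,0,0, 255,0,0.1,0,0,0,0, 255,0,0.15,0,0,0,0, 255,0,0.2,0,0,0,0]'; python3 -m jog '[255,0,0.05,0,0,0,0, 255,0,0.1,0,0,0,0, 255,0,0.15,0,0,0,0, 255,0,0.2,0,0,0,0]'
```

```text
clock: 20.3
position: [0.532, -0.0315, 0.0571]
ee_rot: [0.55, -0.55, 0.445, -0.445]
contact_force: [-0.6, 1.2, 4.0]
width: 0.0
clock: 20.8
position: [0.5318, -0.0312, 0.0549]
ee_rot: [0.55, -0.55, 0.445, -0.445]
contact_force: [0.5, 2.5, 2.6]
width: 0.0
clock: 21.3
position: [0.5318, -0.0312, 0.0531]
ee_rot: [0.55, -0.55, 0.445, -0.445]
contact_force: [-1.5, 5.2, 6.2]
width: 0.0002
```

```bash
python3 -m jog '[255,0,0.05,0,0,0,0, 255,0,0.1,0,0,0,0, 255,0,0.15,0,0,0,0, 255,0,0.2,0,0,0,0]'; python3 -m jog '[255,0,0.05,0,0,0,0, 255,0,0.1,0,0,0,0, 255,0,0.15,0,0,0,0]'
```

```text
clock: 21.8
position: [0.5319, -0.0312, 0.0527]
ee_rot: [0.55, -0.549, 0.445, -0.445]
contact_force: [-4.4, 4.7, 20.0]
width: -0.0002
clock: 22.18
position: [0.532, -0.0312, 0.0526]
ee_rot: [0.55, -0.549, 0.444, -0.445]
contact_force: [-7.7, 4.9, 30.1]
width: 0.0004
```

It sank about 4–5 mm and reached a hard stop. Backing off straight up and checking.

```bash
python3 -m jog '[255,0,-0.4,0,0,0,0, 255,0,-1,0,0,0,0, 255,0,-3,0,0,0,0, 255,0,-7,0,0,0,0, 255,0,-12,0,0,0,0, 255,3,-17,0,0,0,0, 255,8,-18,0,0,0,0, 255,13,-18,0,0,0,0, 255,13,-18,0,0,0,0, 255,13,-18,0,0,0,0]'; python3 -c "
from h import *
s,d=shot('w11');print(s['position'],s['contact_force'])
b=get_image('scene');a=get_image('side')
z=lambda im,x,y:cv2.resize(im[y:y+75,x:x+100],(400,300),interpolation=2)
W=d['color']
cv2.imwrite('pics/e11.png',np.vstack([np.hstack([z(a['color'],280,225),z(b['color'],240,215)]),np.hstack([z(W,265,50),z(a['color'],325,265)])]))
cv2.imwrite('pics/sc11.png',b['color'])"
```

```text
clock: 23.42
position: [0.5583, -0.1587, 0.2284]
ee_rot: [-0.549, 0.55, -0.446, 0.444]
contact_force: [-0.3, -0.3, -0.5]
width: -0.0
[ 0.55834753 -0.15865315  0.22836245] [-0.25415223 -0.29244148 -0.5467289 ]
```

View pics/e11.png

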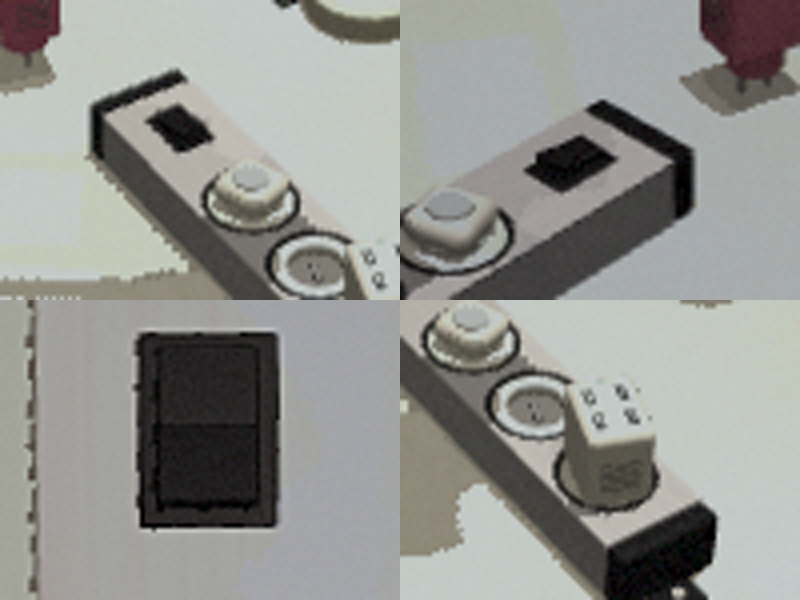

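View pics/sc11.png

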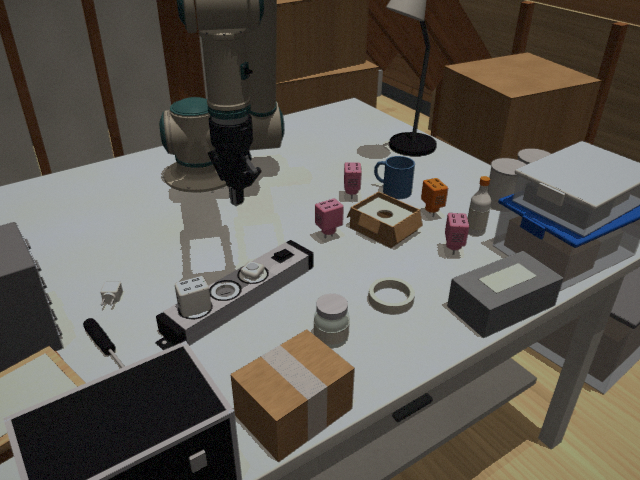

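The rocker's shading has flipped: its +y end is down and its -y end is raised. The adapter stands flush and upright in the end outlet, and everything else is where it was. Handing in.

```bash
python3 -c "
from rig import *
print(sign_off())"
```

```text
the job is handed in; nothing more can be done
None
```

I plugged the white USB adapter fully home in the free outlet, released it, switched the strip on, and handed the job in. The sign-off gave no verdict.

- **Outlet:** the free one was the end outlet (y = -115); the other two hold the night light and the sunk cap. Its insert read about -22° from the strip's axes, and I turned the adapter to match before lowering it.
- **Insertion:** the pins sank into the holes with no sign of resting on the floor, so no search was needed. The slow push felt about 5 N through the contacts, less than the 10 N described. It stopped at TCP height 63.2 mm, the predicted home height. A push of up to 20 N moved it no further.
- **Rocker:** I pressed it after letting go of the adapter. The end sank about 4–5 mm to a hard stop. My last steps there pushed to about 30 N, more than the 4 N it needed.

**Last checks:** the pictures showed the adapter upright and flush, the rocker's +y end down, and nothing else visibly moved. The arm was clear of everything with near-zero wrist force, at 23.4 s. After release I judged the adapter's seating only from those pictures and did not measure its height again.

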